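Hold a spring clip open around the colour chart's edge

TASK

I want to clip a swatch to the hair colour chart: squeeze the orange spring clip open, lift it off the clip rail, and bring it gaping down over the top edge of the chart at the green mark, one jaw well down on each side, the clip neither touching the card nor sitting on it. Finish while holding it there, squeezed wide open in the gripper, so that I can slip the swatch in; do not let go. Do not shove the chart's stand, and leave the other clips on the rail and everything else where it is.

Things in the scene. Friction and masses are not known exactly. Their poses are not given: they have to be found in the camera images.
- clip_center (a point): Pivot of the orange spring clip, the clip's middle; z up, x the way it opens, y along its hinge. Like a big clothes peg standing upright, jaws down: two mirrored levers 24 mm wide along y on a steel pin (radius 6, length 26 mm). Jaws reach 50 mm below the pivot, finger tails 45 mm above. Starts clamped on the rail's plate, the pin resting on the plate's edge.
- clip_open (a joint): Angle between the orange clip's levers, rad: 0 on the rail's 4 mm plate, -0.08 shut in the air, 0.40 at the stop (about 21 mm between jaw pads). A spring always closes it: squeezing the tails together along x, 33 mm above the pivot, takes about 5 N to begin and 9 N to reach the stop; 20 N or more holds it firmly on the stop.
- clip_tip_a (a point): Lower inner edge of the orange clip's -x jaw, 50 mm below the pivot. The jaw pads are 14 mm tall and 9 mm thick, 24 mm wide.
- clip_tip_b (a point): Lower inner edge of the orange clip's +x jaw, 50 mm below the pivot.
- clip: The -x lever of the orange clip, origin at the pivot as clip_center; both frames tilt by half the opening angle. Tails: flat plates from 8 to 45 mm above the pivot, each leaning out 0.2 rad; 37 mm over their outer faces 20 mm above the pivot, 44 mm at the top; at the open stop parallel, 26 mm apart. Below the pivot it is 22 mm thick closed. 40 to 85 g.
- card_mark (a point): Middle of the green mark (16 mm wide, on both faces and over the edge) at the very top edge of the hair colour chart, 140 mm above the stand's underside. x square to the card, y along its edge, z up. The card is stiff, upright, 3 mm thick, 150 mm wide, swatches on both faces; the mark lies 35 mm to the +y side of its middle, 40 mm from its +y end.
- card_stand: The chart with its loose weighted foot (80 x 170 x 20 mm, 0.9 kg); origin at the middle of the foot's underside, z up, x square to the card, y along it. It stands on a 4 mm rubber mat.
- rail: Fixed clip rail: foot 70 x 250 x 14 mm on the mat (origin under its middle) with an upright aluminium plate 4 mm thick, 240 mm long along y, top edge 80 mm above the origin. Three clips stand on it in any order, at least 70 mm apart, square to the plate (x across it), pivots 86 mm above the origin.
- rail_top (a point): Middle of the top edge of the rail's plate; axes as the rail.
- clip_white_center (a point): White clip. Same shape and size as the orange clip, standing beside it on the rail; must stay there. The point is at its pivot.
- clip_blue_center (a point): Blue clip. Same shape and size as the orange clip, standing beside it on the rail; must stay there. The point is at its pivot.
- spray: Bystander: clear bottle, 64 mm across, 170 mm tall, origin under its centre.
- tub: Bystander: white ceramic tub, 80 mm across, 70 mm tall, origin under its centre.
- paper_roll: Bystander: upright roll of paper, 60 mm across, 50 mm tall, origin under its centre.
- trimmer: Bystander: white hair trimmer lying along y, 45 x 180 x 36 mm, origin under the middle of its body.
- comb: Bystander: grey comb lying along y, 35 x 180 x 6 mm, origin under its back.
- brush: Bystander: brush lying flat, about 0.2 m long, origin under its middle.

How it is judged:
By the outcome, as a careful person would: the job done as asked, in the order asked, and still so for the second after the job is handed in, while the arm keeps its last pose, push and grip.
It also fails if it takes over 34 s, if anything falls off the work surface, if the arm or the gripper's body presses on something with over 40 N, if the wrist force passes 120 N, or if a joint passes its speed limit or range.

ROBOT

A 6-joint arm with a two-finger parallel gripper is mounted at the origin on the work surface. World frame = base frame: x ahead of the robot, y to its left, z up, the work surface at z = 0. Lengths are in mm, angles in rad, forces in N, time in s.
With the tool pointing down it reaches from about 350 to 875 mm from the base axis. Payload 4.2 kg.
Tool frame: the origin (TCP) lies midway between the tips of the shut fingers; the grasp point (between the pads) lies 19 mm behind it; z points along the fingers, y is the direction in which the jaws open and shut (so a half turn about z gives the same grasp; the last joint's range is limited). The gripper opens to 85 mm and grips with 20 to 120 N. Pads are 22 mm wide; open, the fingers measure 114 mm over their backs; the gripper's body (76 mm by 85 mm) begins 54 mm behind the grasp point. The pads swing forward as they close: fully open they stand 13 mm farther back than shut.
Start: joints at [-0.95, 0.385, 0.008, 0, -1.194, -0.259], TCP at [221.238, -584.511, 195.912] pointing down, gripper open.
Joint ranges: [-3.14, 3.14], [-1.21, 2.06], [-1.07, 1.41], [-3.16, 2.05], [-2.99, -0.16], [-3.1, 3.1]. Speed limits (rad/s): [2.79, 2.79, 3.14, 3.14, 3.14, 3.14].

INTERFACE

Orientations are given as a unit quaternion [x, y, z, w].
In Python, from bench import readout, optics, workorder, nets gives the robot as it stands. The module is installed in compiled form; this text tells all that it offers.
- The arm moves only by the tool move_arm, never from a script. Its argument "steps" is a list of rows, each a list of 7 numbers: the opening, from -1 (shut) to 1 (fully open), so that 0 is half open, then the shift along the world's x, y, z in mm, then the turn, a rotation vector about the world's x, y, z in rad. In form: [[gripper, tx, ty, tz, wx, wy, wz], ...]. A call has 1 to 5 rows; each row is the pose to reach, as a shift and turn from the pose commanded when the call began; what a row does not reach only later rows make up. A row lasts 1/12 s, in which the tool goes at most 41.7 mm and 7.16 degrees, less where a joint would pass 70% of its speed; a pose out of reach is approached as far as the arm can. A call with a gripper value outside its range is refused whole. The fingers move at their own pace and stop on an object; the grip force is fixed at half the most. Time passes only in rows, so rows that repeat a pose let the fingers close. It gives the time, the measured TCP pose, the force and the opening at its end, in the units of the state.
- readout.read_state(): the state, without advancing time (a new reading comes with each control period).
- optics.get_image(name): name is "side" or "top" or "wrist"; returns a dict with "frame" (480x640x3 uint8, blue, green, red), "fx", "fy", "cx", "cy" (pixels), "rvec" (rotation vector, rad) and "tvec" (3), from world to camera coordinates, as OpenCV has them. Camera axes: x right, y down, z forward; pixel columns grow to the right and rows downward; lengths in mm; the calibration is good to about 2 mm. The wrist camera is an equidistant fisheye: a pixel r from the principal point sees the ray r / f radians off the axis. A picture is of the moment at which its call begins. There is no depth.
- workorder.job_done(): hands the job in, once; it reports no verdict.
Trained networks look in a picture, given as the dict that the camera call returned (one of the last four; its "shot" number tells which), for a name from the list of things; names that differ only in an ending like _2 or _b are one class to them, and where a whole thing is asked for, a point or a joint stands for the part that bears it (a point fixed in the world has none). Each returns a list of dicts, best first, with "conf" (0 to 1); they miss things now and then, are a little off and sometimes report something else, mostly with a low value. They report only what shows in the picture. A call takes as long as a camera call.
- nets.silhouettes(name, picture): "region" (480x640 bool, what is visible of it) and "extent" ([left, top, right, bottom] in pixels, round what is visible of it).
- nets.tip_of(name, picture): "uv" ([column, row] in pixels: a listed point, or the origin of a listed thing).
The state is a dict: "clock": time; "joints": joint angles; "joint_vel": joint speeds; "joint_efforts": joint torques, N m; "position": TCP position; "ee_rot": TCP orientation; "contact_force": force on the tool from outside, world axes, zero at the start; "wrist_torque": the same for the moment, N m; "gripper_width": finger opening in mm.
Only numpy, scipy, OpenCV 4.12 (cv2) and the standard library are available. Lean on these libraries where they do the work, as an engineer would, in place of code of your own. Each camera call takes 0.05 s, during which the arm holds its last target.

## Working session

There is one attempt and no reset: what is moved stays moved. The work goes in short steps, Python scripts to look and compute and a tool call to move; the robot and the scene stay as the last step left them, time stands still between calls to the robot, and variables do not carry over. Pictures are saved under pics/ and viewed, and the job is handed in when it is done.

Besides the shell and the picture viewer there is one more tool, called after "Request:" as a command line: name --pt "numbers of a row" for each row, then --argument value for the rest. move_arm: Moves the arm, as the interface text tells. Its arguments: {"type":"object","properties":{"steps":{"type":"array","items":{"type":"array","items":{"type":"number"}}}},"required":["steps"]}

```bash
ls; mkdir -p pics; cat > h.py <<'E'
import numpy as np, cv2
from bench import readout, optics, workorder, nets
def shot(n,fn=None):
    p=optics.get_image(n)
    if fn: cv2.imwrite('pics/'+fn,p['frame'])
    return p
def ray(p,uv,fish=False):
    R=cv2.Rodrigues(np.array(p['rvec'],float))[0]; t=np.array(p['tvec'],float).ravel()
    a=np.array([(uv[0]-p['cx'])/p['fx'],(uv[1]-p['cy'])/p['fy']])
    if fish:
        th=np.hypot(*a); d=np.r_[a/th*np.sin(th),np.cos(th)] if th>1e-9 else np.array([0,0,1.])
    else: d=np.r_[a,1.]
    d=R.T@d; return -R.T@t, d/np.linalg.norm(d)
def proj(p,X,fish=False):
    R=cv2.Rodrigues(np.array(p['rvec'],float))[0]; t=np.array(p['tvec'],float).ravel()
    c=R@np.array(X,float)+t
    if fish:
        r=np.hypot(c[0],c[1]); th=np.arctan2(r,c[2]); a=c[:2]/max(r,1e-9)*th
    else: a=c[:2]/c[2]
    return np.array([a[0]*p['fx']+p['cx'],a[1]*p['fy']+p['cy']])
def tri(rs):
    A=np.zeros((3,3));b=np.zeros(3)
    for o,d in rs:
        M=np.eye(3)-np.outer(d,d);A+=M;b+=M@o
    X=np.linalg.solve(A,b); return X,[np.linalg.norm((np.eye(3)-np.outer(d,d))@(X-o)) for o,d in rs]
def atz(r,z):
    o,d=r; return o+d*(z-o[2])/d[2]
E
python3 - <<'E'
from h import *
print(readout.read_state())
P={n:shot(n,n+'0.png') for n in ['side','top','wrist']}
for n,p in P.items():
    print(n,p['fx'],p['cx'],p['cy'],ray(p,(320,240),n=='wrist'))
    for k in ['clip_center','card_mark','rail_top','clip_white_center','clip_blue_center','card_stand','rail','clip_tip_a','clip_tip_b','spray','tub','paper_roll']:
        print(n,k,[(np.round(x['uv'],1).tolist(),round(x['conf'],2)) for x in nets.tip_of(k,p)][:3])
E
```

```text
pics
{'clock': 0.0, 'joints': array([-9.50416342e-01,  3.85563999e-01,  6.60727077e-03, -4.98936230e-04,
       -1.19397874e+00, -2.58558784e-01]), 'joint_vel': array([-0.00088323, -0.00198512, -0.00122409, -0.00010079, -0.00113471,
       -0.00135764]), 'joint_efforts': array([-2.27294486e-04, -3.92289305e+01,  1.88410181e+01,  4.18621615e+00,
       -4.53424640e-03, -1.15687428e-05]), 'position': array([ 220.99129985, -583.91671063,  194.80991348]), 'ee_rot': array([-1.79834738e-01,  9.83696228e-01,  1.06658878e-03, -2.45224806e-04]), 'contact_force': array([-1.04269797, -0.05991883,  0.75627204]), 'wrist_torque': array([ 0.00830042, -0.06833095,  0.01649738]), 'gripper_width': 85.37798136372021}
side 435.86387902026945 312.85311281722704 234.37623987741225 (array([116.05077987, 709.23022665, 719.04555174]), array([ 0.4521411 , -0.65937176, -0.60066406]))
side clip_center [([318.4, 279.3], 0.79)]
side card_mark [([408.2, 181.1], 0.96)]
side rail_top [([299.4, 305.8], 0.97)]
side clip_white_center [([277.0, 323.9], 0.6)]
side clip_blue_center [([319.1, 296.4], 0.73), ([298.8, 297.8]
[... 941 characters left out ...]
 264.5], 0.37), ([185.1, 218.3], 0.19)]
top clip_tip_b [([284.2, 271.1], 0.65), ([285.0, 264.5], 0.37), ([185.1, 218.3], 0.19)]
top spray [([182.5, 267.9], 0.64)]
top tub [([487.7, 308.9], 0.87)]
top paper_roll [([187.4, 219.4], 0.61), ([225.2, 271.1], 0.57)]
wrist 371.64829954431775 316.2548373532521 243.1462280710558 (array([ 158.53579259, -608.50154311,  373.29164224]), array([ 0.23491183,  0.10139381, -0.96671388]))
wrist clip_center []
wrist card_mark []
wrist rail_top []
wrist clip_white_center []
wrist clip_blue_center []
wrist card_stand []
wrist rail [([380.7, 395.7], 0.61)]
wrist clip_tip_a []
wrist clip_tip_b []
wrist spray []
wrist tub [([382.4, 395.5], 0.77)]
wrist paper_roll []
```

View pics/side0.png

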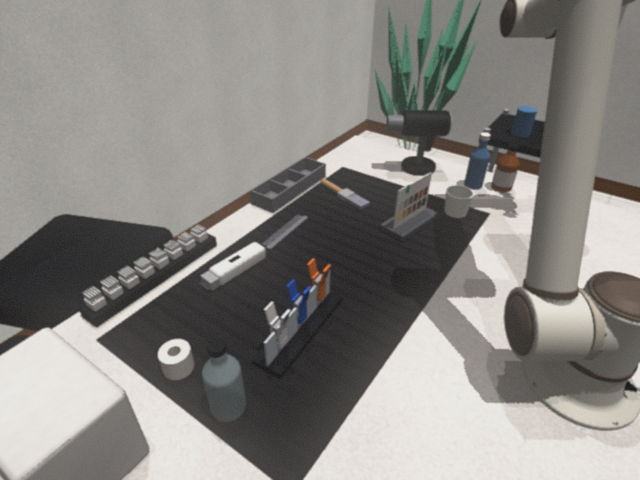

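View pics/top0.png

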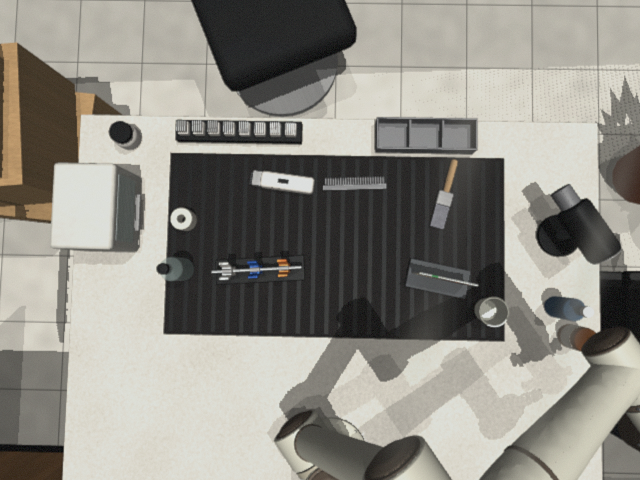

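View pics/wrist0.png

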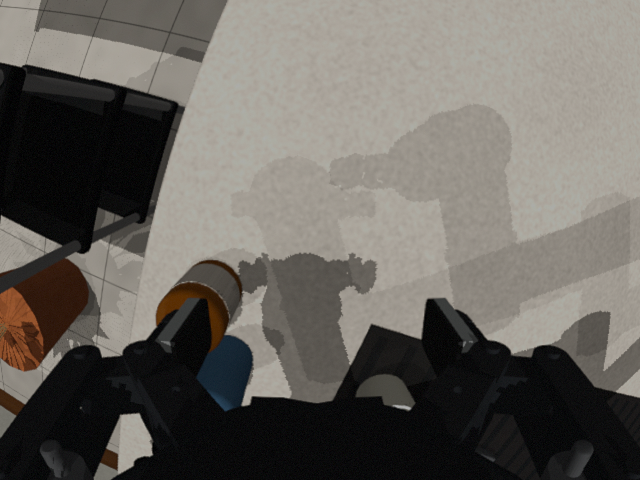

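```bash
python3 - <<'E'
import cv2
a=cv2.imread('pics/top0.png')[150:350,150:550];cv2.imwrite('pics/topz.png',cv2.resize(a,(800,400),interpolation=2))
a=cv2.imread('pics/side0.png')[120:420,150:550];cv2.imwrite('pics/sidez.png',cv2.resize(a,(800,600),interpolation=2))
E
```

```text
(no output)
```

View pics/topz.png

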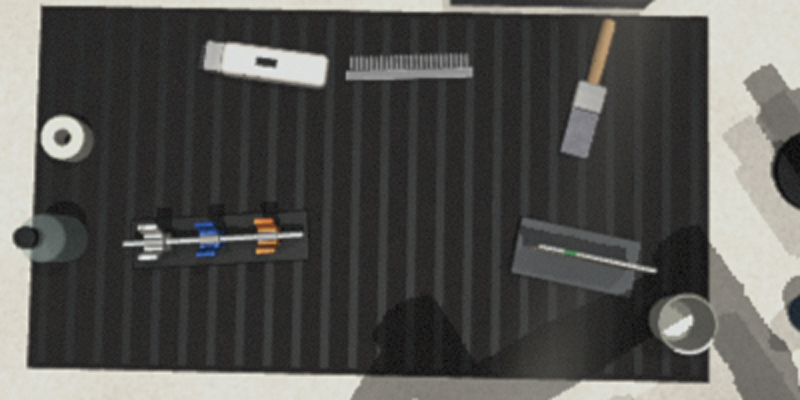

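View pics/sidez.png

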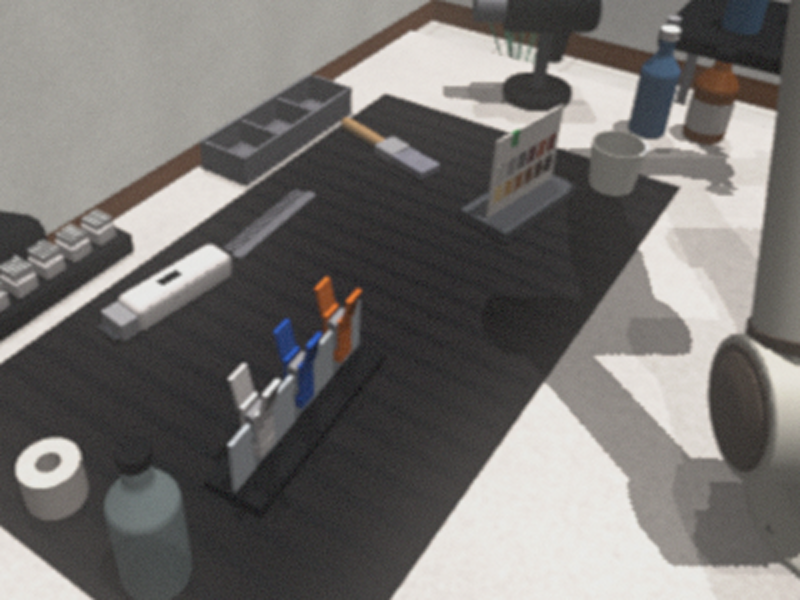

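```bash
python3 - <<'E'
from h import *
S=shot('side');T=shot('top')
def X(a,b): 
    x,e=tri([ray(S,a),ray(T,b)]); print(np.round(x,1),np.round(e,1))
X((318.4,279.3),(285.9,268.6)) # orange
X((319.8,299.3),(284.2,271.1))
X((299.4,305.8),(254.3,265.5))
X((277,323.9),(226.1,269.3))
X((408.2,181.1),(435.9,276.6))
# card mark, z=144, from top
for k,uv,z in [('rail foot',(258.6,269.6),4),('orange',(285.9,268.6),90),('white',(226.1,269.3),90),('blue',(256.4,266.1),90)]:
    print(k,np.round(atz(ray(T,uv),z),1))
for uv,z in [((408.2,181.1),144),((318.4,279.3),90),((277,323.9),90),((299.4,305.8),84),((298.8,297.8),90)]: print(np.round(atz(ray(S,uv),z),1))
E
```

```text
[512.6 129.7  85. ] [3.3 3.3]
[504.5 138.1  36.6] [1.7 1.7]
[512.5 211.8  73.7] [4.8 4.8]
[504.3 286.1  90.8] [0.6 0.6]
[ 497.7 -255.3  155.8] [0.7 0.7]
rail foot [505.8 213.4   4. ]
orange [509.9 127.4  90. ]
white [504.8 286.6  90. ]
blue [514.9 206.1  90. ]
[ 506.3 -275.1  144. ]
[512.4 135.8  90. ]
[504.3 285.2  90. ]
[501.9 217.6  84. ]
[512.8 204.9  90. ]
```

```bash
python3 - <<'E'
from h import *
T=shot('top');S=shot('side')
def ang(a,b,z,P=T):
    A=atz(ray(P,a),z);B=atz(ray(P,b),z);d=A-B
    print(np.round(A,1),np.round(B,1),np.linalg.norm(d),np.degrees(np.arctan2(d[1],d[0])))
ang((211.5,272),(301,267.5),84)   # rail
ang((419,273),(478,285),144)      # card
ang((150+538/2,150+220/2),(150+640/2,150+243/2),24)
# side: zoom coords; rail top edge
ang((150+240/2,120+430/2),(150+360/2,120+305/2),84,S)
ang((150+492/2,120+150/2),(150+562/2,120+110/2),144,S)
print('mark',atz(ray(T,(150+570/2,150+253/2)),144),atz(ray(S,(150+516/2,120+133/2)),144))
for uv,z in [((566,308),100),((580,335),80),((490,311),70),((570,215),100)]: print(atz(ray(T,uv),z))
E
```

```text
[496.9 326.8  84. ] [513.6  87.8  84. ] 239.65458452778236 94.01056045640162
[ 505.2 -215.5  144. ] [ 477.9 -364.4  144. ] 151.3528780837573 79.61865468675379
[ 541.5 -237.2   24. ] [ 512.3 -379.    24. ] 144.83588547563284 78.36499609741819
[501.2 310.2  84. ] [508.1  97.3  84. ] 213.02252516743596 91.85261511282302
[ 500.1 -191.1  144. ] [ 470.2 -342.5  144. ] 154.30093229732162 78.84226142715144
mark [ 497.18452681 -255.94510693  144.        ] [ 494.06468009 -248.33981378  144.        ]
[ 421.87142134 -606.31892255  100.        ]
[ 350.50711699 -652.19733687   80.        ]
[ 407.69736378 -419.16274278   70.        ]
[ 665.66373633 -619.02989435  100.        ]
```

Request:
move_arm --pt "1 15 20 35 0 0 0.11" --pt "1 30 40 70 0 0 0.22" --pt "1 50 65 90 0 0 0.33" --pt "1 75 90 105 0 0 0.44" --pt "1 100 117 115 0 0 0.55"

```text
clock: 2.57
position: [322.2, -467.2, 313.7]
ee_rot: [-0.442, 0.897, -0.002, 0.001]
contact_force: [0.5, 0.8, -0.1]
gripper_width: 85.7
```

Request:
move_arm --pt "1 26 31 2 0 0 0.1" --pt "1 52 63 4 0 0 0.2" --pt "1 78 94 6 0 0 0.3" --pt "1 104 126 8 0 0 0.4" --pt "1 130 158 10 0 0 0.48"

```text
clock: 2.98
position: [452.1, -307.7, 321.4]
ee_rot: [-0.643, 0.766, -0.0, 0.0]
contact_force: [0.5, -0.5, -0.6]
gripper_width: 85.0
```

Request:
move_arm --pt "1 23 26 0 0 0 0" --pt "1 46 53 0 0 0 0" --pt "1 46 53 0 0 0 0" --pt "1 46 53 0 0 0 0"

```text
clock: 3.32
position: [498.2, -255.0, 320.5]
ee_rot: [-0.642, 0.766, 0.0, -0.0]
contact_force: [0.9, 1.1, 0.1]
gripper_width: 85.6
```

```bash
python3 - <<'E'
from h import *
s=readout.read_state();print(s['clock'],s['position'],s['ee_rot'],s['joints'])
P=shot('wrist','w1.png')
u=nets.tip_of('card_mark',P);print(u)
for x in u: print(atz(ray(P,x['uv'],True),144))
E
```

```text
3.3167 [ 498.2301523  -254.97584277  320.54977466] [-6.42338050e-01  7.66421373e-01  2.80765713e-04 -1.73319185e-04] [-1.83522385e-01  2.12218686e-01  7.14915755e-02 -9.08043017e-05
 -1.43072297e+00  7.82882983e-03]
[{'uv': [315.2, 211.9], 'conf': 0.73}]
[ 498.72050108 -256.77561928  144.        ]
```

View pics/w1.png

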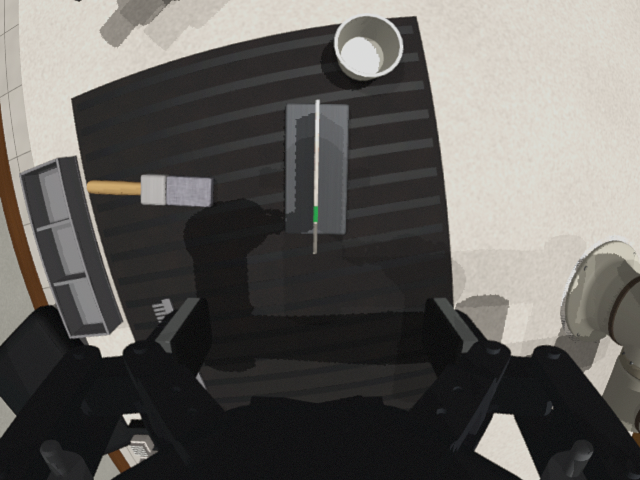

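```bash
python3 - <<'E'
from h import *
P=shot('wrist');f=P['frame'].astype(int)
g=(f[...,1]>f[...,0]+40)&(f[...,1]>f[...,2]+40)
g[:150]=0;g[280:]=0
ys,xs=np.nonzero(g);print(len(xs),xs.min(),xs.max(),ys.min(),ys.max(),xs.mean(),ys.mean())
for r in (xs.mean(),ys.mean()),(xs.mean(),ys.min()),(xs.mean(),ys.max()+1): print(atz(ray(P,r,True),144))
A=atz(ray(P,(318,100),True),144);B=atz(ray(P,(316,253),True),144);print(A,B,np.linalg.norm(A-B),np.degrees(np.arctan2(*(B-A)[[1,0]])))
c=P['frame'][80:270,260:380];cv2.imwrite('pics/w1z.png',cv2.resize(c,None,fx=3,fy=3,interpolation=2))
s=readout.read_state();from scipy.spatial.transform import Rotation as R
print(R.from_quat(s['ee_rot']).as_matrix()[:,1])
E
```

```text
63 313 316 208 223 314.4761904761905 215.38095238095238
[ 498.91042852 -255.16173379  144.        ]
[ 497.60158302 -262.33984408  144.        ]
[ 500.45233273 -246.70868554  144.        ]
[ 475.72879248 -364.13240595  144.        ] [ 504.27457757 -217.30051972  144.        ] 149.58096355798372 78.99828630363882
[-9.83878922e-01  1.78835863e-01 -1.16761016e-05]
```

View pics/w1z.png

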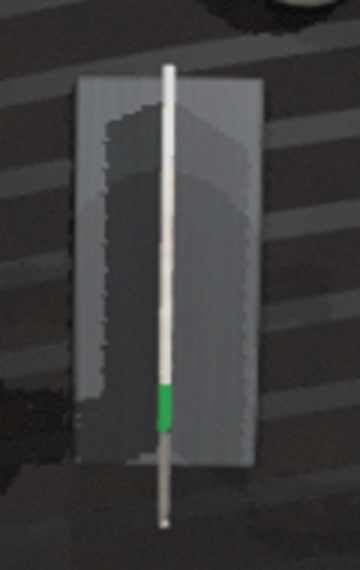

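Request:
move_arm --pt "1 1 39 0 0 0 0.03" --pt "1 3 78 0 0 0 0.06" --pt "1 4 117 0 0 0 0.09" --pt "1 5 156 -5 0 0 0.12" --pt "1 7 195 -15 0 0 0.15"

```text
clock: 3.88
position: [504.2, -61.4, 307.5]
ee_rot: [-0.696, 0.718, -0.001, 0.001]
contact_force: [1.0, 0.6, -0.1]
gripper_width: 85.5
```

Request:
move_arm --pt "1 1 38 -15 0 0 0.03" --pt "1 3 76 -30 0 0 0.06" --pt "1 4 114 -45 0 0 0.08" --pt "1 5 152 -55 0 0 0.1" --pt "1 6 190 -65 0 0 0.1"

```text
clock: 4.3
position: [509.9, 128.8, 240.7]
ee_rot: [0.731, -0.682, 0.0, -0.0]
contact_force: [0.8, 1.0, 0.2]
gripper_width: 85.6
```

Request:
move_arm --pt "1 0 0 0 0 0 0" --pt "1 0 0 0 0 0 0" --pt "1 0 0 0 0 0 0"

```text
clock: 4.55
position: [510.4, 127.5, 241.2]
ee_rot: [0.731, -0.682, 0.0, -0.0]
contact_force: [0.2, -0.6, -0.2]
gripper_width: 85.0
```

```bash
python3 - <<'E'
from h import *
s=readout.read_state();print(s['clock'],s['position'],s['ee_rot'],s['joints'])
P=shot('wrist','w2.png');cv2.imwrite('pics/w2z.png',cv2.resize(P['frame'][60:360,180:460],None,fx=2,fy=2,interpolation=2))
for k,z in [('clip_center',90),('clip_blue_center',90),('clip_white_center',90),('rail_top',84)]:
    for x in nets.tip_of(k,P)[:2]: print(k,x['uv'],x['conf'],atz(ray(P,x['uv'],True),z))
from scipy.spatial.transform import Rotation as R
print(R.from_quat(s['ee_rot']).as_matrix()[:,1])
E
```

```text
4.55 [510.39704235 127.50810358 241.24847187] [ 7.31404531e-01 -6.81943818e-01  1.94794822e-04 -4.90136659e-05] [ 5.53673789e-01  1.84761059e-01 -1.57573925e-01  3.71565157e-04
 -1.22826413e+00 -4.83836273e-01]
clip_center [312.4, 226.3] 0.71 [513.22040498 134.65593884  90.        ]
clip_blue_center [313.0, 301.0] 0.66 [507.73520863 208.41687668  90.        ]
clip_white_center [312.9, 366.9] 0.58 [502.75808884 285.49623117  90.        ]
rail_top [314.5, 299.3] 0.89 [506.25402088 209.17133277  84.        ]
[-9.97553578e-01 -6.99052526e-02 -3.37375884e-04]
```

View pics/w2.png

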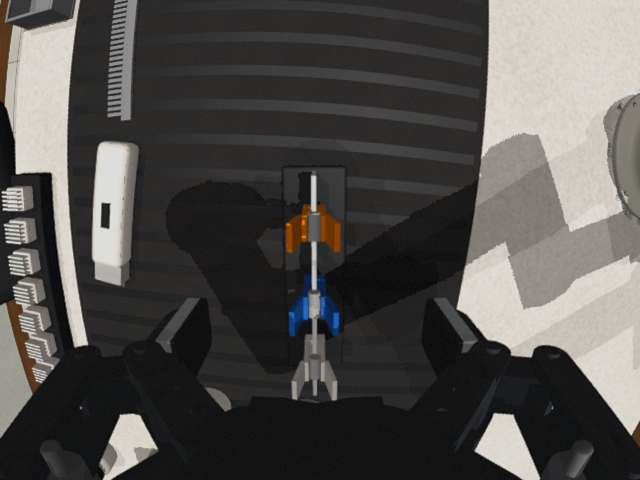

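View pics/w2z.png

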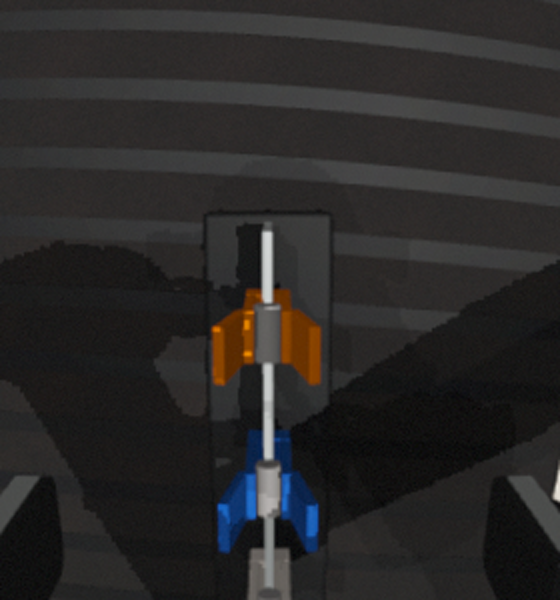

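```bash
python3 - <<'E'
from h import *
P=shot('wrist')
z=lambda u,v:(180+u/2,60+v/2)
def at(uv,h): return np.round(atz(ray(P,uv,True),h),1)
print('pin',at(z(267.5,333),95), at(z(267.5,304),95),at(z(267.5,362),95))
print('tails mid',at(z(266.5,355),135),at(z(213,355),135),at(z(320.5,350),135))
A=at(z(267.5,226),84);B=at((314.5,393),84);print('rail',A,B,np.linalg.norm(A-B),np.degrees(np.arctan2(*(B-A)[[1,0]])))
f=P['frame'].astype(int);m=(f[...,2]>f[...,0]+50)&(f[...,2]>f[...,1]+30)
m[:190]=0;m[270:]=0;m[:,:270]=0;m[:,360:]=0
for r in range(200,256,2):
    c=np.nonzero(m[r])[0]
    if len(c): print(r,c.min(),c.max(),end='; ')
print('\ntcp proj',proj(P,(510.4,127.5,241),True))
S=shot('side','s2.png')
print('side',[np.round(x['uv'],1).tolist() for x in nets.tip_of('clip_center',S)])
for X in [(512,132,90),(512,132,135)]: print(proj(S,X))
cv2.imwrite('pics/s2z.png',cv2.resize(S['frame'][200:400,220:400],None,fx=3,fy=3,interpolation=2))
E
```

```text
pin [512.2 133.6  95. ] [513.1 120.4  95. ] [511.3 147.   95. ]
tails mid [512.3 133.4 135. ] [533.5 134.9 135. ] [491.2 129.9 135. ]
rail [515.4  86.6  84. ] [498.8 326.   84. ] 239.97483201369263 93.9665413452731
204 308 319; 206 303 324; 208 303 325; 210 302 325; 212 302 325; 214 301 325; 216 296 330; 218 294 333; 220 291 335; 222 288 338; 224 286 340; 226 286 340; 228 286 340; 230 286 340; 232 286 340; 234 286 340; 236 286 340; 238 286 340; 240 287 340; 242 287 340; 244 287 340; 246 287 340; 248 287 340; 250 287 340; 252 288 338; 
tcp proj [316.02038349 278.14845469]
side [[316.3, 279.1]]
[319.55148096 278.39502783]
[319.71669427 262.27721787]
```

View pics/s2z.png

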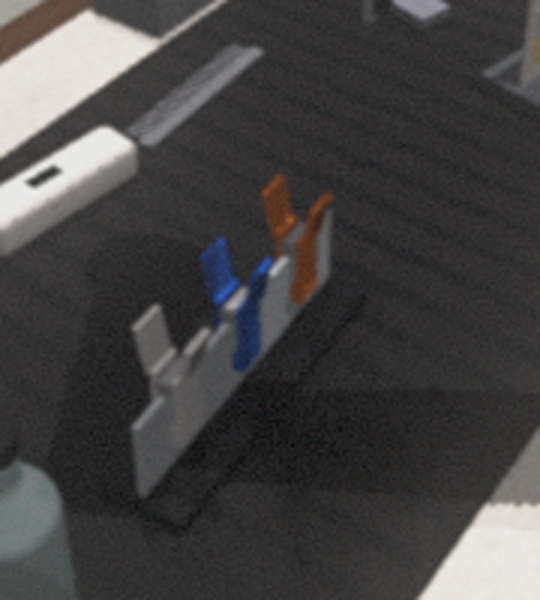

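Request:
move_arm --pt "1 2 5 -35 0 0 0" --pt "1 2 5 -65 0 0 0" --pt "1 2 5 -90 0 0 0" --pt "1 2 5 -90 0 0 0" --pt "1 2 5 -90 0 0 0"

```text
clock: 5.37
position: [512.0, 132.9, 150.5]
ee_rot: [0.732, -0.682, -0.0, 0.001]
contact_force: [0.5, -0.3, -0.3]
gripper_width: 85.6
```

```bash
python3 - <<'E'
from h import *
s=readout.read_state();print(s['clock'],s['position'],s['contact_force'])
P=shot('wrist','w3.png');cv2.imwrite('pics/w3z.png',cv2.resize(P['frame'][120:420,140:490],None,fx=2,fy=2,interpolation=2))
for X in [(512.3,133.5,90),(512.3,133.5,96),s['position']]: print(proj(P,X,True))
E
```

```text
5.3667 [512.0239089  132.94098136 150.48396936] [ 0.47669089 -0.28969312 -0.31041411]
[315.26274488 246.94515423]
[315.26028816 249.44808658]
[315.84731405 278.07316915]
```

View pics/w3z.png

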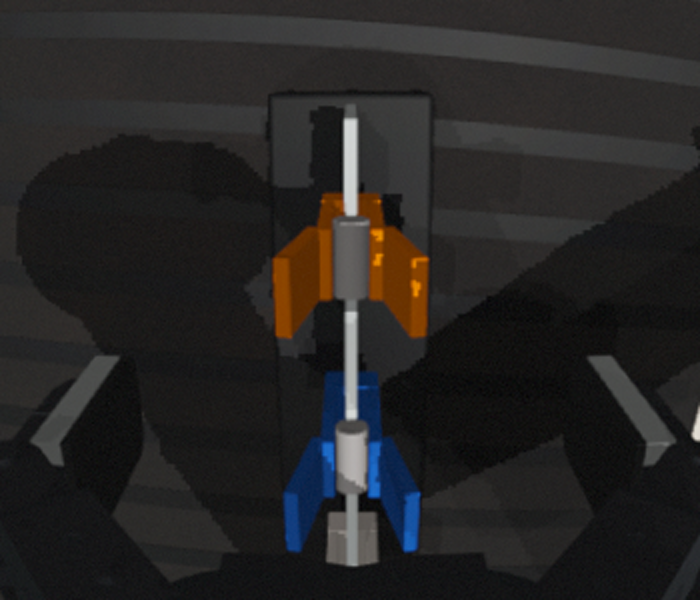

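Request:
move_arm --pt "1 0 0 -25 0 0 0" --pt "1 0 0 -49 0 0 0" --pt "1 0 0 -49 0 0 0" --pt "1 0 0 -49 0 0 0"

```text
clock: 5.75
position: [513.1, 133.6, 103.2]
ee_rot: [0.732, -0.681, 0.001, -0.0]
contact_force: [0.3, 0.1, 0.7]
gripper_width: 85.6
```

```bash
python3 - <<'E'
from h import *
s=readout.read_state();print(s['clock'],s['position'],s['contact_force'])
P=shot('wrist','w4.png');cv2.imwrite('pics/w4z.png',cv2.resize(P['frame'][120:420,140:490],None,fx=2,fy=2,interpolation=2))
E
```

```text
5.75 [513.06393523 133.64757154 103.23418554] [0.26112489 0.09912332 0.66486088]
```

View pics/w4z.png

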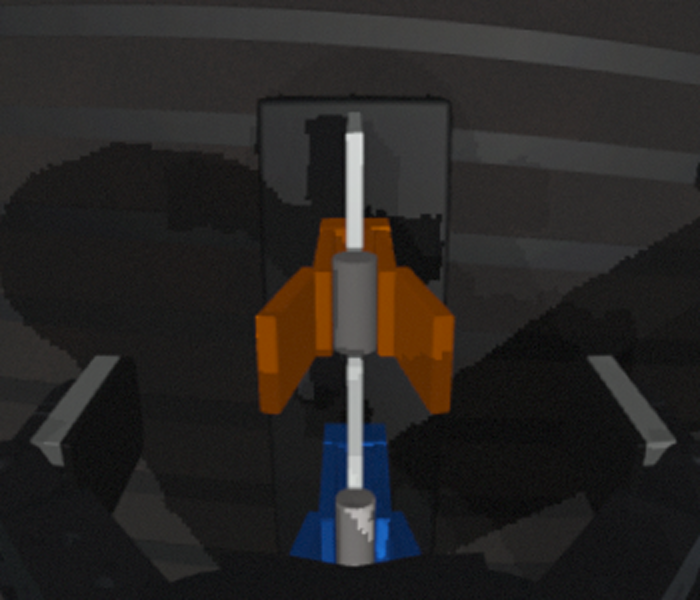

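```bash
python3 - <<'E'
from h import *
P=shot('wrist');o,d=ray(P,(P['cx'],P['cy']),True);print(o,d)
s=readout.read_state();p=s['position']
for dx in (42.5,-42.5):
  for dz in (0,13,32,60): print(dx,dz,proj(P,p+np.array([dx,dx*.07,dz]),True))
for dz in (0,13,32,60,100):print(dz,proj(P,p+np.array([0,0,dz]),True))
E
```

```text
[517.91619784  66.68109194 282.43259227] [-0.01580109  0.26429876 -0.96431141]
42.5 0 [233.59539623 277.78601268]
42.5 13 [228.03187159 287.13278796]
42.5 32 [218.5616755  303.18152212]
42.5 60 [200.81717101 333.74253196]
-42.5 0 [397.43691395 278.1991873 ]
-42.5 13 [402.75160883 287.59483279]
-42.5 32 [411.80227418 303.73746235]
-42.5 60 [428.77587968 334.51554576]
0 [315.43155715 278.56692038]
13 [315.28891089 288.19392194]
32 [315.04245846 304.84799871]
60 [314.56700386 337.05427702]
100 [313.50879873 409.11301635]
```

View pics/w4.png

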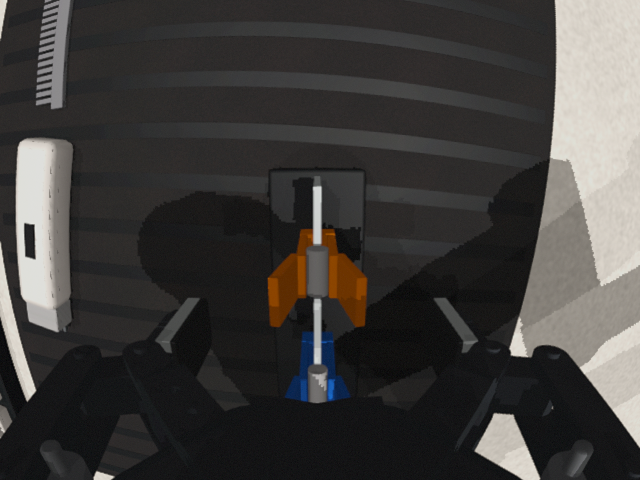

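```bash
python3 - <<'E'
from h import *
P=shot('wrist');p=readout.read_state()['position']
from scipy.optimize import fsolve
y=np.array([.07,-.9976,0]); x=np.array([.9976,.07,0])
for uv in [(201,298),(184,298),(178,345),(158,342),(436,298),(449,298),(476,342)]:
    for w in (-11,11):
        print(uv,w,fsolve(lambda q:proj(P,p-[0,0,0]+x*q[0]-y*w+np.array([0,0,q[1]]),True)-uv,[40,20]))
E
```

```text
(201, 298) -11 [43.92358375 52.19357656]
(201, 298) 11 [61.26263201  3.17669478]
(184, 298) -11 [50.78243687 52.78986302]
(184, 298) 11 [70.78669401  4.00468587]
(178, 345) -11 [40.8369268  87.41393863]
(178, 345) 11 [56.97656381 52.08296325]
(158, 342) -11 [47.86678766 86.59989068]
(158, 342) 11 [66.73808364 50.95259305]
(436, 298) -11 [-46.30768408  51.73666316]
(436, 298) 11 [-64.03064579   2.54223425]
(449, 298) -11 [-51.59226819  52.13374563]
(449, 298) 11 [-71.3687103    3.09361479]
(476, 342) -11 [-49.22589327  86.0989068 ]
(476, 342) 11 [-68.08281089  50.25693717]
```

```bash
python3 - <<'E'
from h import *
f=cv2.imread('pics/w4.png').astype(float)
g=(255*(f/255)**0.45).astype(np.uint8)[260:480,80:340]
cv2.imwrite('pics/w4b.png',cv2.resize(g,None,fx=2.7,fy=2.7,interpolation=2))
E
```

```text
(no output)
```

View pics/w4b.png

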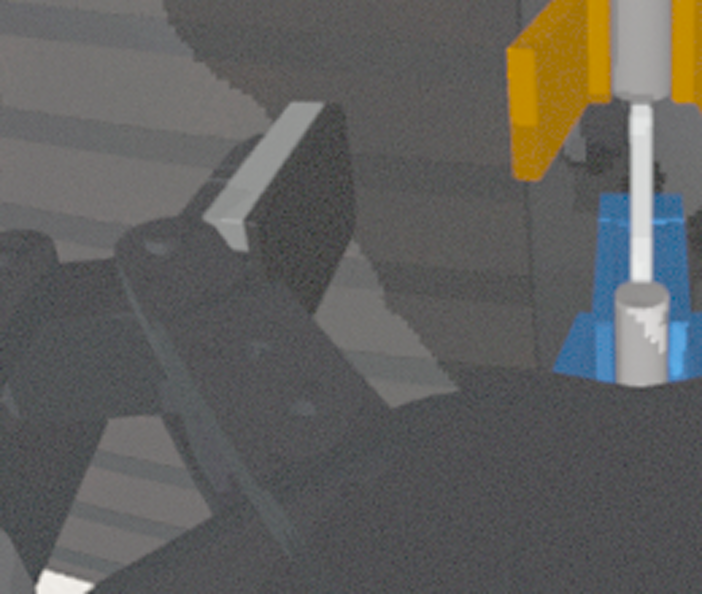

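```bash
python3 - <<'E'
from h import *
P=shot('wrist');p=readout.read_state()['position']
x=np.array([.9976,.07,0]);y=np.array([-.07,.9976,0])
for dx in (42.5,40,38):
  for n,uv in [('near tip',(200.4,297.8)),('far tip',(211.5,349)),('near top',(170.7,342)),('far top',(196.7,376.7))]:
    o,d=ray(P,uv,True);o=o-p;t=(dx-o@x)/(d@x);q=o+t*d;print(dx,n,np.round([q@y,q[2]],1))
E
```

```text
42.5 near tip [-13.3  57.4]
42.5 far tip [12.  52.2]
42.5 near top [-12.7  89.1]
42.5 far top [11.  73.4]
40 near tip [-16.4  64.4]
40 far tip [ 7.4 59.5]
40 near top [-15.9  94.3]
40 far top [ 6.4 79.5]
38 near tip [-19.   70.1]
38 far tip [ 3.7 65.4]
38 near top [-18.5  98.4]
38 far top [ 2.8 84.4]
```

```bash
python3 - <<'E'
from h import *
S=shot('side','s4.png');p=readout.read_state()['position'];print(p)
cv2.imwrite('pics/s4z.png',cv2.resize(S['frame'][130:400,200:480],None,fx=2.2,fy=2.2,interpolation=2))
for X in [p,p+[0,0,13],p+[42.5,3,13],p-[42.5,3,-13],p+[42.5,3,54],p+[-42.5,-3,54]]: print(np.round(X),proj(S,X),(proj(S,X)-[200,130])*2.2)
E
```

```text
[513.36947328 134.05868167 103.7512108 ]
[513. 134. 104.] [318.51988012 273.84250716] [260.74373626 316.45351575]
[513. 134. 117.] [318.55847787 269.19922354] [260.8286513  306.23829179]
[556. 137. 117.] [301.56657382 262.438497  ] [223.44646241 291.3646934 ]
[471. 131. 117.] [336.22899842 276.22995753] [299.70379653 321.70590657]
[556. 137. 158.] [301.23994022 247.39277496] [222.72786849 258.26410492]
[471. 131. 158.] [336.84505843 260.94718219] [301.05912854 288.08380082]
```

View pics/s4z.png

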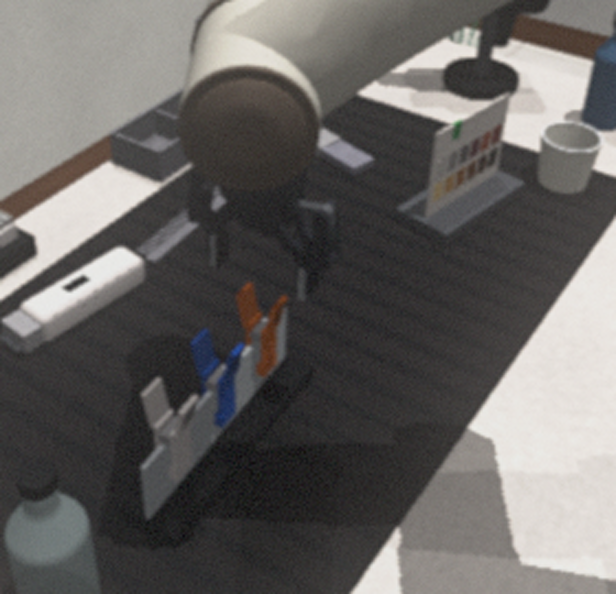

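Request:
move_arm --pt "0.3 0 0 0 0 0 0" --pt "0.3 0 0 0 0 0 0" --pt "0.3 0 0 0 0 0 0" --pt "0.3 0 0 0 0 0 0"

```text
clock: 6.33
position: [512.3, 133.5, 102.0]
ee_rot: [0.732, -0.682, 0.0, -0.0]
contact_force: [-0.5, 0.1, 0.2]
gripper_width: 55.3
```

```bash
python3 - <<'E'
from h import *
s=readout.read_state();print(s['clock'],s['position'],s['gripper_width'],s['contact_force'])
P=shot('wrist');S=shot('side')
g=(255*(P['frame']/255.)**.5).astype(np.uint8)[220:440,120:500]
cv2.imwrite('pics/w5z.png',cv2.resize(g,None,fx=2,fy=2,interpolation=2))
cv2.imwrite('pics/s5z.png',cv2.resize(S['frame'][200:320,260:380],None,fx=5,fy=5,interpolation=2))
E
```

```text
6.3333 [512.28248495 133.49787002 102.04881933] 55.342317886639776 [-0.48386817  0.08496128  0.20009608]
```

View pics/w5z.png

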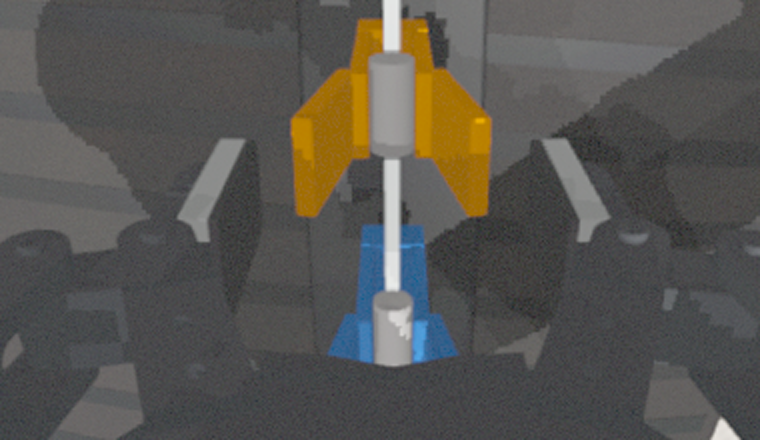

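View pics/s5z.png

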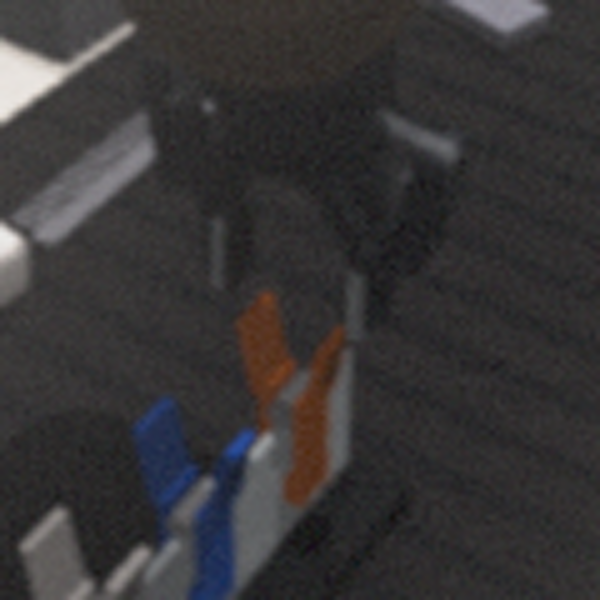

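```bash
python3 - <<'E'
from h import *
P=shot('wrist');p=readout.read_state()['position'];S=shot('side')
x=np.array([.9976,.07,0]);y=np.array([-.07,.9976,0])
for dx,uvs in [(27.7,[(242.5,290),(230,330),(248.5,327)]),(-27.7,[(386.5,290),(402,330)])]:
  for uv in uvs:
    o,d=ray(P,uv,True);o=o-p;t=(dx-o@x)/(d@x);q=o+t*d;print(dx,uv,np.round([q@y,q[2]],1))
    o,d=ray(P,uv,True);o=o-p;t=(-11-o@y)/(d@y);q=o+t*d;print('  w=-11',np.round([q@x,q[2]],1))
# side: tips (218,290)/5,(357,338)/5
for uv in [(218,290),(357,338)]:
    o,d=ray(S,(260+uv[0]/5,200+uv[1]/5));o=o-p;t=(0-o@y)/(d@y);q=o+t*d;print('side',np.round([q@x,q[2]],1))
E
```

```text
27.7 (242.5, 290) [-13.9  50.2]
  w=-11 [29.2 43.2]
27.7 (230, 330) [-9.8 74.3]
  w=-11 [27.1 76.5]
27.7 (248.5, 327) [ 5.2 44.2]
  w=-11 [21.5 74.1]
-27.7 (386.5, 290) [-11.8  45.2]
  w=-11 [-28.1  43.1]
-27.7 (402, 330) [-10.1  74.8]
  w=-11 [-27.2  76.5]
side [38.7 29. ]
side [-29.2  32.5]
```

Request:
move_arm --pt "0.8 0 0 0 0 0 0" --pt "0.8 0 0 -5 0 0 0" --pt "0.8 0 0 -15 0 0 0" --pt "0.8 0 0 -25 0 0 0" --pt "0.8 0 0 -25 0 0 0"

```text
clock: 6.95
position: [510.2, 132.5, 74.0]
ee_rot: [0.731, -0.682, -0.001, 0.003]
contact_force: [-0.2, -1.0, -1.2]
gripper_width: 76.8
```

```bash
python3 - <<'E'
from h import *
s=readout.read_state();print(s['clock'],s['position'],s['gripper_width'],s['contact_force'])
P=shot('wrist');S=shot('side')
g=(255*(P['frame']/255.)**.5).astype(np.uint8)[220:440,120:500]
cv2.imwrite('pics/w6z.png',cv2.resize(g,None,fx=2,fy=2,interpolation=2))
cv2.imwrite('pics/s6z.png',cv2.resize(S['frame'][200:320,260:380],None,fx=5,fy=5,interpolation=2))
E
```

```text
6.95 [510.23329799 132.53417919  73.97553359] 76.81922621797433 [-0.15401264 -0.96591844 -1.2058776 ]
```

View pics/w6z.png

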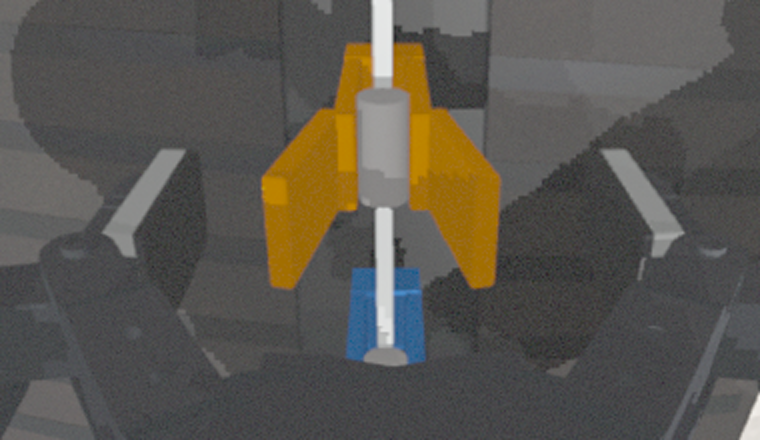

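View pics/s6z.png

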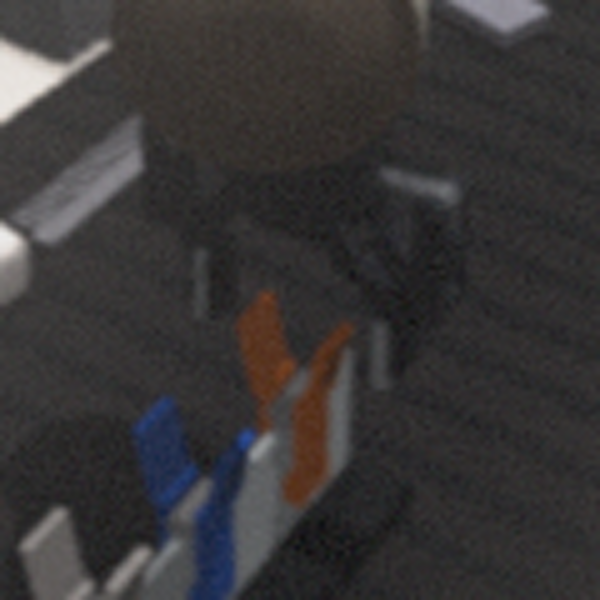

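Request:
move_arm --pt "0.8 0 0 0 0 0 0" --pt "0.8 0 0 0 0 0 0"

```text
clock: 7.22
position: [512.5, 133.6, 77.1]
ee_rot: [0.732, -0.682, 0.0, -0.0]
contact_force: [0.2, 0.2, -0.1]
gripper_width: 76.9
```

```bash
python3 - <<'E'
from h import *
for i in range(3):
    P=shot('wrist');s=readout.read_state();print(s['clock'],s['position'],s['gripper_width'],s['contact_force'],s['ee_rot'],s['joints'],s['joint_vel'])
for X in [(512.3,133.5,95)]: print(proj(P,X,True))
g=(255*(P['frame']/255.)**.5).astype(np.uint8)[220:440,120:500]
cv2.imwrite('pics/w7z.png',cv2.resize(g,None,fx=2,fy=2,interpolation=2))
E
```

```text
7.2667 [512.54624407 133.65641992  77.25960718] 76.54900292452425 [ 0.28190424 -0.07245522  0.0091601 ] [ 7.31801080e-01 -6.81518171e-01  1.52379450e-04 -3.71219951e-04] [ 5.61619981e-01  3.44826900e-01 -3.87141438e-01  1.40144620e-04
 -8.38032227e-01 -4.90587917e-01] [-0.00241782 -0.00231773 -0.00160006 -0.00154808 -0.00069944  0.00170434]
7.3167 [512.50955141 133.65156718  77.28132919] 76.82043796776702 [-0.50508041  0.23027242  0.0013656 ] [ 7.31785982e-01 -6.81534375e-01  1.36780381e-04 -3.92319951e-04] [ 5.61623531e-01  3.44734981e-01 -3.87199215e-01  8.50470875e-05
 -8.38033581e-01 -4.90598922e-01] [ 0.00024463 -0.00154338 -0.00085424  0.00111248  0.00013334 -0.00025661]
7.3667 [512.45948269 133.62024101  77.26340354] 76.94617537834965 [-0.50238246 -1.21661993  0.0259905 ] [ 7.31767835e-01 -6.81553869e-01  1.13684586e-04 -3.81315917e-04] [ 5.61598098e-01  3.44695348e-01 -3.87300182e-01  3.25772628e-05
 -8.38005362e-01 -4.90591674e-01] [-0.00019201 -0.00132557 -0.00248938 -0.00164255 -0.00125432  0.00065063]
[316.31154654 291.20771565]
```

View pics/w7z.png

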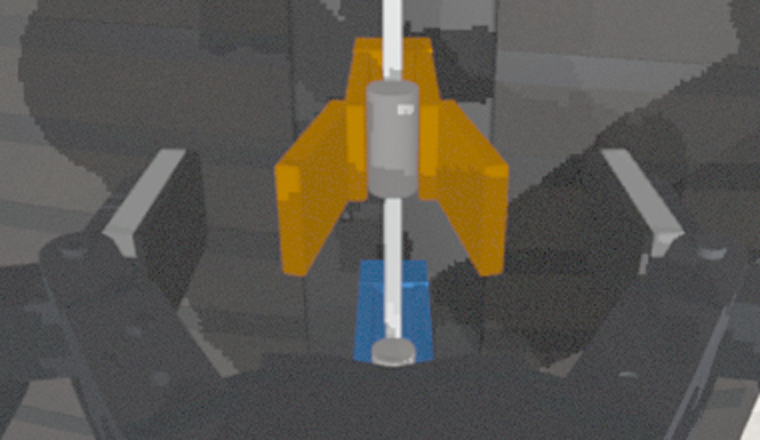

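Request:
move_arm --pt "0.8 0 0 -5 0 0 0" --pt "0.8 0 0 -10 0 0 0" --pt "0.8 0 0 -10 0 0 0" --pt "0.3 0 0 -10 0 0 0" --pt "0.1 0 0 -10 0 0 0"

```text
clock: 7.78
position: [512.2, 133.4, 66.8]
ee_rot: [0.732, -0.682, -0.0, 0.0]
contact_force: [-0.1, 0.3, -0.7]
gripper_width: 54.1
```

```bash
python3 - <<'E'
from h import *
P=shot('wrist');S=shot('side');s=readout.read_state();print(s['clock'],s['position'],s['gripper_width'],s['contact_force'])
g=(255*(P['frame']/255.)**.5).astype(np.uint8)[220:440,120:500]
cv2.imwrite('pics/w8z.png',cv2.resize(g,None,fx=2,fy=2,interpolation=2))
cv2.imwrite('pics/s8z.png',cv2.resize(S['frame'][200:320,260:380],None,fx=5,fy=5,interpolation=2))
E
```

```text
7.8833 [512.34324812 133.53416999  66.98201142] 46.937981449515924 [-0.86516395  0.21323852  0.4610256 ]
```

View pics/w8z.png

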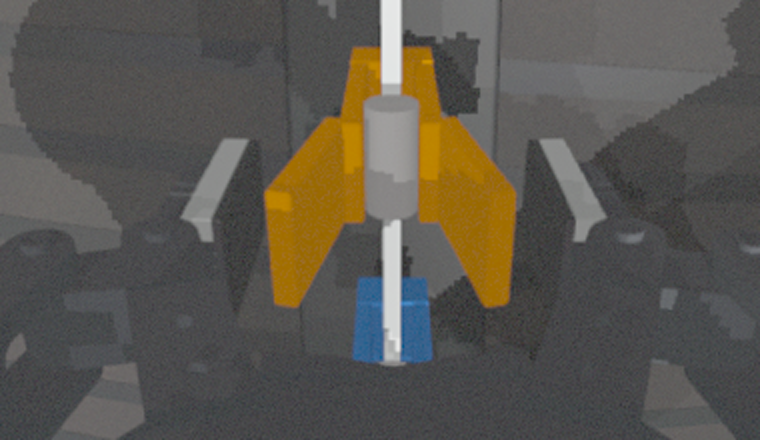

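View pics/s8z.png

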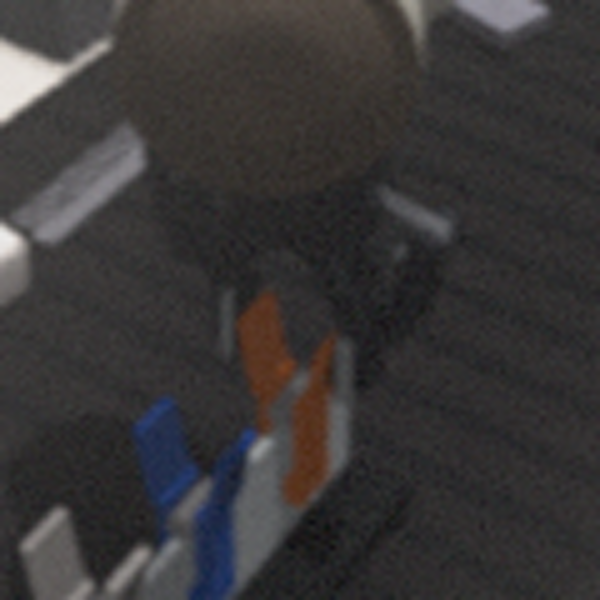

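Request:
move_arm --pt "-0.3 0 0 0 0 0 0" --pt "-0.6 0 0 0 0 0 0" --pt "-1 0 0 0 0 0 0" --pt "-1 0 0 0 0 0 0" --pt "-1 0 0 0 0 0 0"

```text
clock: 8.3
position: [515.1, 134.6, 69.4]
ee_rot: [0.732, -0.681, 0.002, -0.003]
contact_force: [0.5, -0.4, 8.2]
gripper_width: 24.4
```

Request:
move_arm --pt "-1 0 0 0 0 0 0" --pt "-1 0 0 0 0 0 0" --pt "-1 0 0 0 0 0 0"

```text
clock: 8.55
position: [515.0, 134.6, 69.5]
ee_rot: [0.732, -0.681, 0.002, -0.003]
contact_force: [1.2, -0.3, 8.7]
gripper_width: 24.4
```

```bash
python3 - <<'E'
from h import *
P=shot('wrist');S=shot('side');s=readout.read_state();print(s['clock'],s['position'],s['gripper_width'],s['contact_force'],s['wrist_torque'])
g=(255*(P['frame']/255.)**.5).astype(np.uint8)[220:440,120:500]
cv2.imwrite('pics/w9z.png',cv2.resize(g,None,fx=2,fy=2,interpolation=2))
cv2.imwrite('pics/s9z.png',cv2.resize(S['frame'][200:320,260:380],None,fx=5,fy=5,interpolation=2))
E
```

```text
8.65 [515.06617559 134.60881176  69.45816972] 23.915870383964 [ 1.34555809 -0.92924809  7.59603403] [-0.0317585  -0.22308382 -0.01093444]
```

View pics/w9z.png

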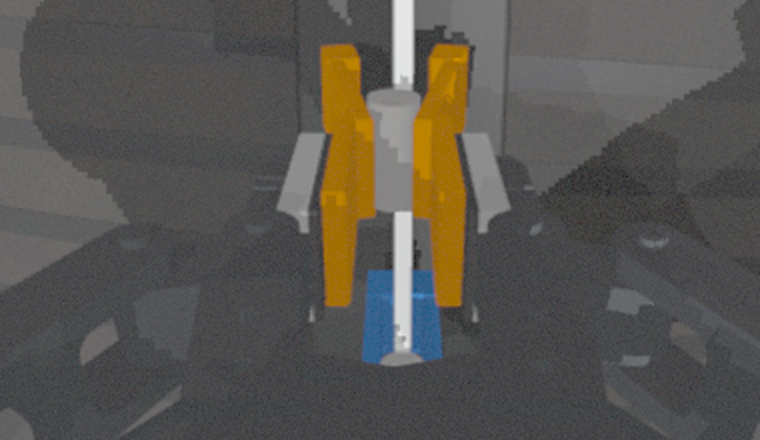

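View pics/s9z.png

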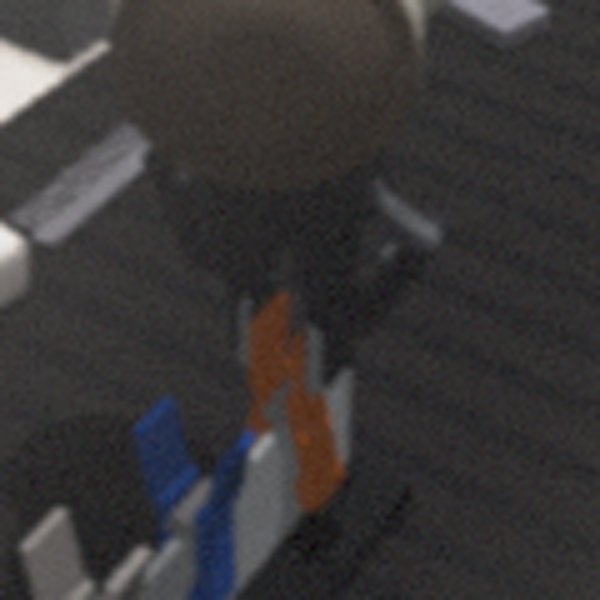

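Request:
move_arm --pt "-1 0 0 4 0 0 0" --pt "-1 0 0 10 0 0 0" --pt "-1 0 0 20 0 0 0" --pt "-1 0 0 20 0 0 0" --pt "-1 0 0 20 0 0 0"

```text
clock: 9.07
position: [512.5, 133.7, 87.6]
ee_rot: [0.732, -0.682, 0.0, -0.001]
contact_force: [-0.3, 0.1, -0.7]
gripper_width: 24.6
```

```bash
python3 - <<'E'
from h import *
P=shot('wrist');S=shot('side');s=readout.read_state();print(s['clock'],s['position'],s['gripper_width'],s['contact_force'],s['wrist_torque'])
g=(255*(P['frame']/255.)**.5).astype(np.uint8)[220:440,120:500]
cv2.imwrite('pics/w10z.png',cv2.resize(g,None,fx=2,fy=2,interpolation=2))
cv2.imwrite('pics/s10z.png',cv2.resize(S['frame'][200:320,260:380],None,fx=5,fy=5,interpolation=2))
E
```

```text
9.1667 [511.91112091 133.38043245  86.74364036] 23.690202654599386 [ 0.18012501 -0.16487249 -0.56269244] [ 0.04060044 -0.01500197 -0.06257827]
```

View pics/w10z.png

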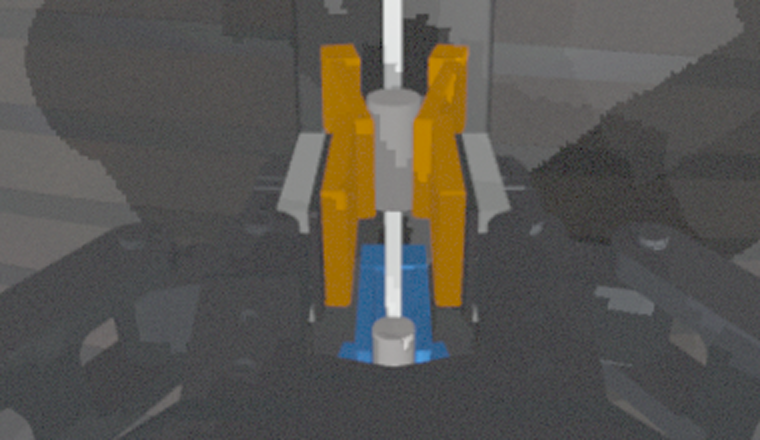

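View pics/s10z.png

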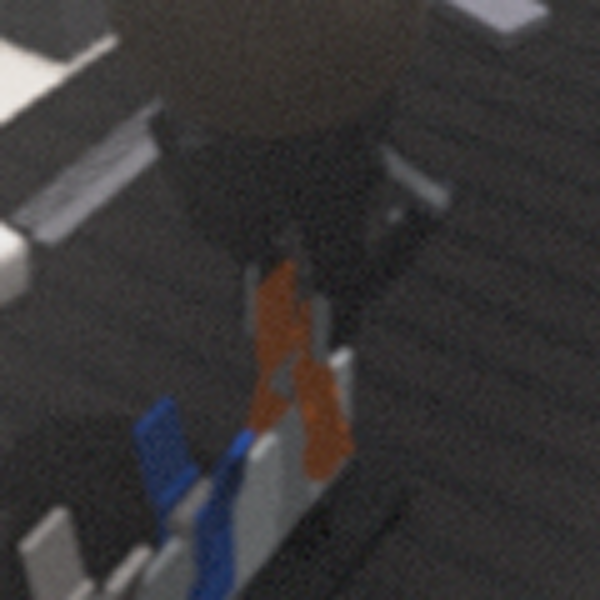

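Request:
move_arm --pt "-1 0 0 20 0 0 0" --pt "-1 0 0 50 0 0 0" --pt "-1 0 -5 80 0 0 0" --pt "-1 0 -25 105 0 0 0" --pt "-1 0 -55 115 0 0 0"

```text
clock: 9.58
position: [514.3, 79.8, 205.6]
ee_rot: [0.733, -0.68, 0.002, -0.003]
contact_force: [0.7, -0.3, -0.4]
gripper_width: 24.4
```

Request:
move_arm --pt "-1 -1 -35 0 0 0 -0.03" --pt "-1 -3 -70 0 0 0 -0.06" --pt "-1 -5 -105 0 0 0 -0.1" --pt "-1 -7 -140 0 0 0 -0.14" --pt "-1 -9 -175 0 0 0 -0.18"

```text
clock: 10.0
position: [502.4, -98.0, 201.5]
ee_rot: [-0.667, 0.745, 0.0, -0.0]
contact_force: [0.4, 0.2, -0.2]
gripper_width: 24.0
```

Request:
move_arm --pt "-1 -2 -35 0 0 0 -0.03" --pt "-1 -3 -70 0 0 0 -0.06" --pt "-1 -4 -105 0 0 0 -0.08" --pt "-1 -5 -130 0 0 0 -0.08" --pt "-1 -5 -145 0 0 0 -0.08"

```text
clock: 10.42
position: [497.3, -244.0, 201.0]
ee_rot: [-0.636, 0.772, 0.001, -0.001]
contact_force: [0.3, 0.3, 0.0]
gripper_width: 24.0
```

```bash
python3 - <<'E'
from h import *
P=shot('wrist','w11.png');S=shot('side','s11.png');s=readout.read_state();print(s['clock'],s['position'],s['gripper_width'],s['contact_force'],s['wrist_torque'])
print(proj(P,(497.5,-255.8,144),True))
g=(255*(P['frame']/255.)**.7).astype(np.uint8)[90:440,120:500]
cv2.imwrite('pics/w11z.png',cv2.resize(g,None,fx=1.7,fy=1.7,interpolation=2))
E
```

```text
10.5167 [ 497.49991958 -243.51668304  200.83224593] 24.189587777773376 [ 0.46748163  0.38081426 -0.72125123] [0.02868084 0.02470918 0.03922596]
[312.25954797 230.43138866]
```

View pics/w11z.png

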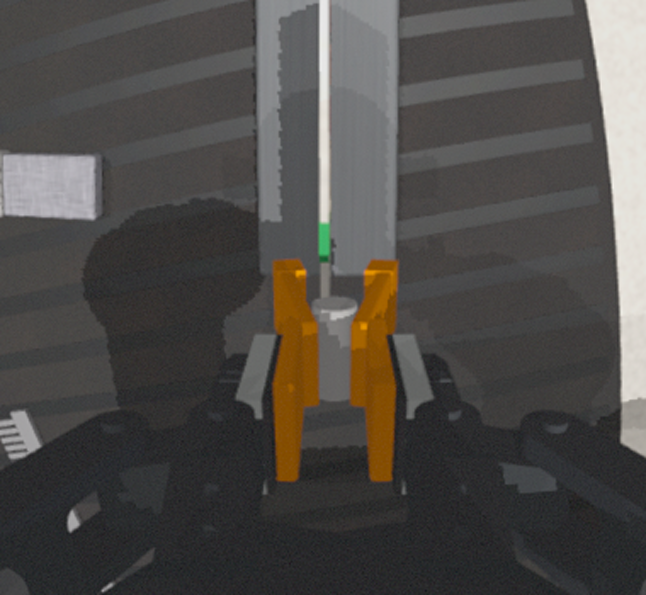

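View pics/s11.png

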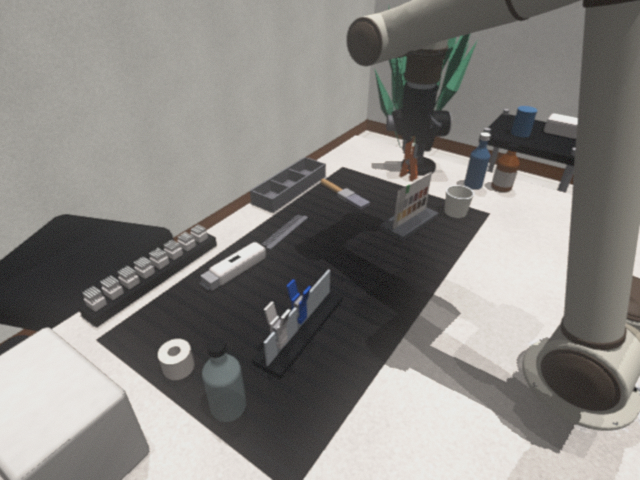

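Request:
move_arm --pt "-1 0.5 -7 0 0 0 0" --pt "-1 1 -13 0 0 0 0" --pt "-1 1 -13 0 0 0 0" --pt "-1 1 -13 0 0 0 0" --pt "-1 1 -13 0 0 0 0"

```text
clock: 10.93
position: [499.3, -253.9, 201.9]
ee_rot: [-0.638, 0.77, 0.0, 0.0]
contact_force: [-0.2, -0.3, -0.3]
gripper_width: 24.4
```

```bash
python3 - <<'E'
from h import *
from scipy.spatial.transform import Rotation as R
P=shot('wrist','w12.png');S=shot('side','s12.png');s=readout.read_state();print(s['clock'],s['position'],s['gripper_width'],s['contact_force'],s['ee_rot'])
t=R.from_quat(s['ee_rot']).as_matrix()[:,1];print('tooly',np.degrees(np.arctan2(t[1],t[0])))
f=P['frame'].astype(int);m=(f[...,1]>f[...,0]+40)&(f[...,1]>f[...,2]+40);m[:150]=0;m[300:]=0
ys,xs=np.nonzero(m);print(xs.min(),xs.max(),ys.min(),ys.max());uv=(xs.mean()+.0,ys.mean());print(uv,atz(ray(P,uv,True),144))
T=shot('top','t12.png')
for n,Q in [('wrist',P),('side',S),('top',T)]:
    print(n,[(np.round(q['uv'],1).tolist(),round(q['conf'],2)) for k in('clip_center','clip_tip_a','card_mark') for q in nets.tip_of(k,Q)[:2]])
g=(255*(P['frame']/255.)**.7).astype(np.uint8)[90:440,120:500]
cv2.imwrite('pics/w12z.png',cv2.resize(g,None,fx=1.7,fy=1.7,interpolation=2))
cv2.imwrite('pics/s12z.png',cv2.resize(S['frame'][110:240,350:480],None,fx=4.5,fy=4.5,interpolation=2))
E
```

```text
11.0333 [ 499.3393322  -253.96625985  202.01250188] 24.450446183545157 [ 0.60505402  0.98127742 -0.50264382] [-6.37582046e-01  7.70382457e-01 -2.76308458e-05  6.14148690e-05]
tooly 169.22350827117307
314 319 235 243
(np.float64(316.55555555555554), np.float64(237.69444444444446)) [ 497.88852472 -260.20149359  144.        ]
wrist [([313.4, 296.4], 0.7), ([294.8, 261.0], 0.9), ([334.9, 260.5], 0.87), ([315.5, 243.6], 0.94)]
side [([411.6, 157.9], 0.66), ([238.8, 264.1], 0.47), ([409.8, 178.0], 0.62), ([404.0, 171.6], 0.57), ([407.7, 183.6], 0.94)]
top []
```

View pics/w12z.png

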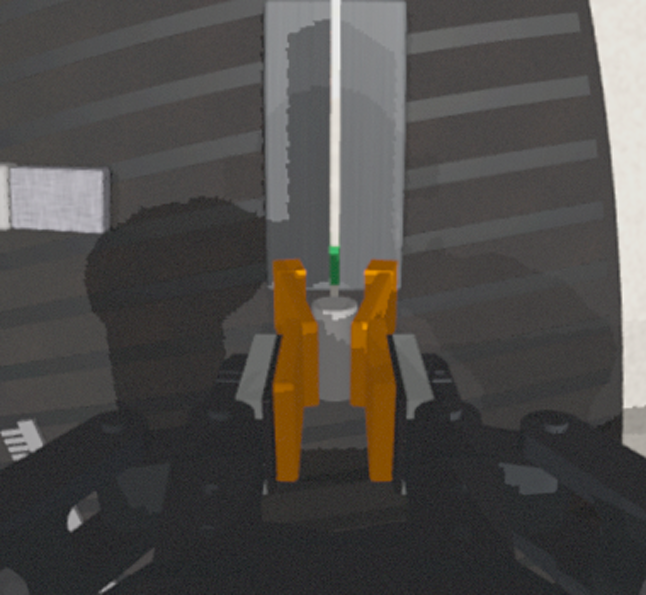

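View pics/s12z.png

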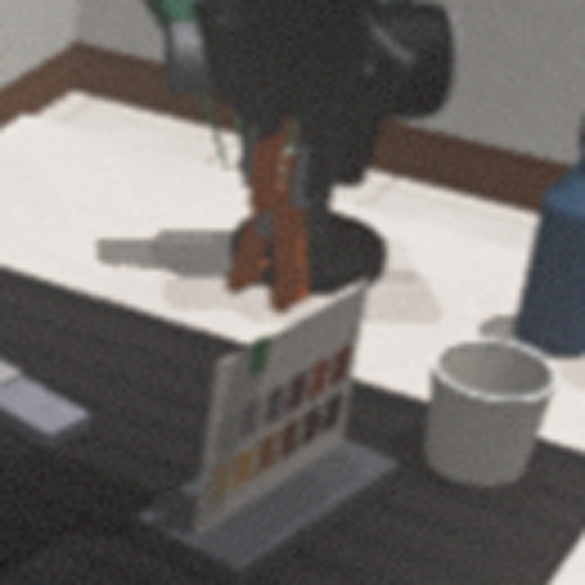

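Request:
move_arm --pt "-1 -0.5 -1 -8 0 0 0" --pt "-1 -0.5 -1 -16 0 0 0" --pt "-1 -0.5 -1 -22 0 0 0" --pt "-1 -0.5 -1 -22 0 0 0" --pt "-1 -0.5 -1 -22 0 0 0"

```text
clock: 11.95
position: [498.3, -255.5, 179.0]
ee_rot: [-0.637, 0.771, 0.001, -0.001]
contact_force: [0.3, -0.2, 0.3]
gripper_width: 24.7
```

```bash
cat > look.py <<'E'
import sys
from h import *
n=sys.argv[1]
P=shot('wrist',f'w{n}.png');S=shot('side',f's{n}.png');s=readout.read_state();print(s['clock'],s['position'],s['gripper_width'],s['contact_force'],s['wrist_torque'])
a=cv2.resize((255*(P['frame']/255.)**.6).astype(np.uint8)[180:360,230:400],None,fx=2.35,fy=2.35,interpolation=2)
b=cv2.resize(S['frame'][120:220,365:460],None,fx=4.2,fy=4.2,interpolation=2)
h=max(a.shape[0],b.shape[0]);o=np.zeros((h,a.shape[1]+b.shape[1],3),np.uint8);o[:a.shape[0],:a.shape[1]]=a;o[:b.shape[0],a.shape[1]:]=b
cv2.imwrite(f'pics/L{n}.png',o)
E
python3 look.py 13; python3 - <<'E'
E
```

```text
12.05 [ 498.88616286 -255.61739087  179.95731261] 24.22057102038724 [ 0.4715178  -0.69615922 -0.72515438] [0.02670023 0.0135545  0.00938165]
```

View pics/L13.png

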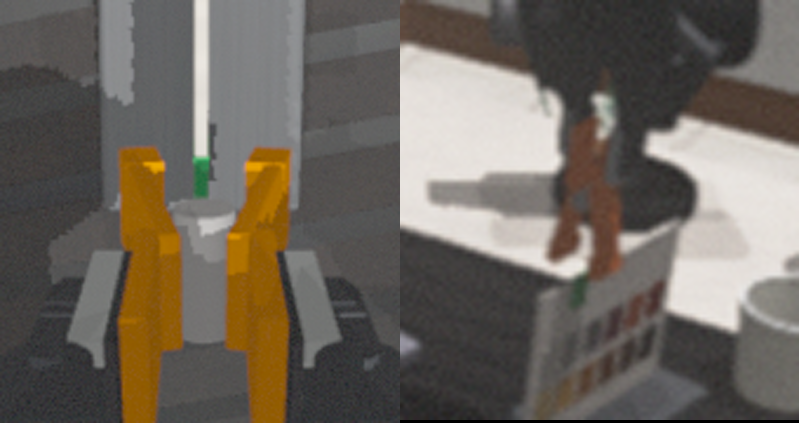

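```bash
python3 - <<'E'
from h import *
P=shot('wrist');s=readout.read_state();p=s['position'];print(p)
for v in (246,264): print(atz(ray(P,(315.5,v),True),144))
print(proj(P,p+[0,0,20.5],True), proj(P,(498,-255.8,144),True))
# net on side
S=shot('side');print([q['uv'] for q in nets.tip_of('card_mark',S)[:1]],proj(S,(498,-255.8,144)),[q['uv'] for q in nets.tip_of('clip_center',S)[:1]],proj(S,p+[0,0,20.5]))
E
```

```text
[ 499.01840931 -255.6306461   180.19976482]
[ 498.0170516 -262.5560268  144.       ]
[ 500.1638767  -251.39063483  144.        ]
[315.98005168 294.04176996] [317.63893344 256.5647248 ]
[[407.3, 186.3]] [407.87280037 184.91334691] [[409.7, 169.9]] [410.2914387  165.52230421]
```

```bash
python3 - <<'E'
from h import *
S=shot('side');p=readout.read_state()['position']
x=np.array([.982,-.187,0]);y=np.array([.187,.982,0])
z=lambda q:(q-[365,120])*4.2+[400,0]
for dz in (8,14,20.5):
    v=p+[0,0,dz]
    print(dz,'pin end',z(proj(S,v+13*y)),'near jaw tip outer',z(proj(S,v-[0,0,50]-19*x+12*y)),'far',z(proj(S,v-[0,0,50]+19*x+12*y)),'tailtop',z(proj(S,v+[0,0,44]-13*x+12*y)))
print('card +y corner', z(proj(S,np.array([498.5,-255,144])+40*y)), z(proj(S,np.array([498.5,-255,144])-110*y)))
E
```

```text
8 pin end [574.94464136 216.46614176] near jaw tip outer [590.74657278 298.14527926] far [541.52702254 276.08507231] tailtop [603.15692473 157.23463383]
14 pin end [576.18162855 207.68136278] near jaw tip outer [592.01220736 289.76241399] far [542.61765155 267.79554419] tailtop [604.52394401 147.98815233]
20.5 pin end [577.53059293 198.10134941] near jaw tip outer [593.39225969 280.6217087 ] far [543.80672871 258.75774263] tailtop [606.01501234 137.90260635]
card +y corner [539.74624157 295.30021254] [678.73890923 215.62055706]
```

Request:
move_arm --pt "-1 0.8 0 -6 0 0 0" --pt "-1 0.8 0 -12 0 0 0" --pt "-1 0.8 0 -18 0 0 0" --pt "-1 0.8 0 -20 0 0 0" --pt "-1 0.8 0 -20 0 0 0"

```text
clock: 12.72
position: [498.9, -255.3, 158.7]
ee_rot: [-0.637, 0.771, 0.001, -0.001]
contact_force: [-0.2, -0.1, -0.2]
gripper_width: 24.4
```

```bash
python3 look.py 14
```

```text
12.8167 [ 499.52957395 -255.581865    159.72200738] 24.200086229097245 [ 0.38917649 -0.10393583 -0.34266636] [-0.00776671  0.00729962 -0.02405881]
```

View pics/L14.png

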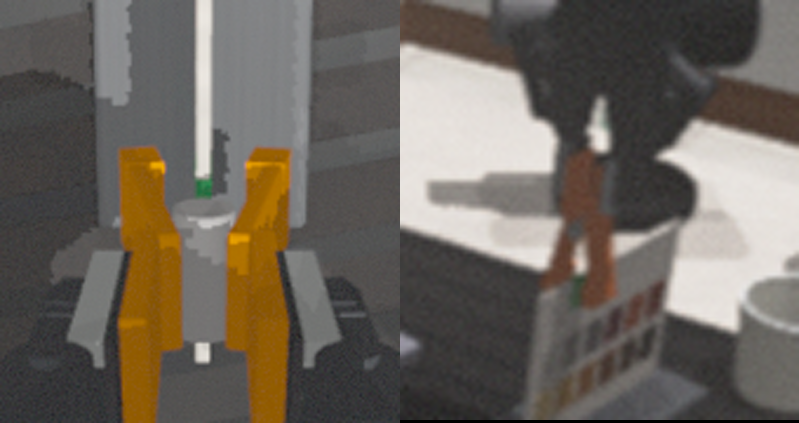

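Request:
move_arm --pt "-1 0.3 0 -6 0 0 0" --pt "-1 0.3 0 -12 0 0 0" --pt "-1 0.3 0 -17 0 0 0" --pt "-1 0.3 0 -19 0 0 0" --pt "-1 0.3 0 -19 0 0 0"

```text
clock: 13.23
position: [499.3, -255.4, 139.9]
ee_rot: [-0.637, 0.771, 0.001, -0.001]
contact_force: [-0.5, -0.8, -0.1]
gripper_width: 24.5
```

Request:
move_arm --pt "-1 0 0 0 0 0 0" --pt "-1 0 0 0 0 0 0" --pt "-1 0 0 0 0 0 0"

```text
clock: 13.48
position: [500.1, -255.6, 141.2]
ee_rot: [-0.637, 0.771, -0.0, 0.0]
contact_force: [0.7, 0.2, -0.6]
gripper_width: 24.5
```

```bash
python3 look.py 15; python3 - <<'E'
from h import *
P=shot('wrist');S=shot('side');p=readout.read_state()['position'];print(p)
x=np.array([.982,-.187,0]);y=np.array([.187,.982,0]);z=lambda q:(q-[365,120])*4.2+[400,0]
v=p+[0,0,20.5]
print('pin end',z(proj(S,v+13*y)),'near tip',z(proj(S,v-[0,0,50]-19*x+12*y)),'far',z(proj(S,v-[0,0,50]+19*x+12*y)))
print(proj(P,(499.3,-255,144),True))
for q in ((317,254),):print(atz(ray(P,q,True),144))
E
```

```text
13.5833 [ 500.0190612  -255.5384511   141.18952837] 24.533244773278874 [-0.6872737  -0.284453   -1.40539089] [-0.00054397 -0.0471773  -0.04316655]
[ 499.91545936 -255.53954695  141.09307006]
pin end [568.04858058 254.35201233] near tip [583.74199239 334.26157674] far [535.33265963 311.82374297]
[317.76124553 280.87070615]
[ 497.00957456 -269.03300417  144.        ]
```

View pics/L15.png

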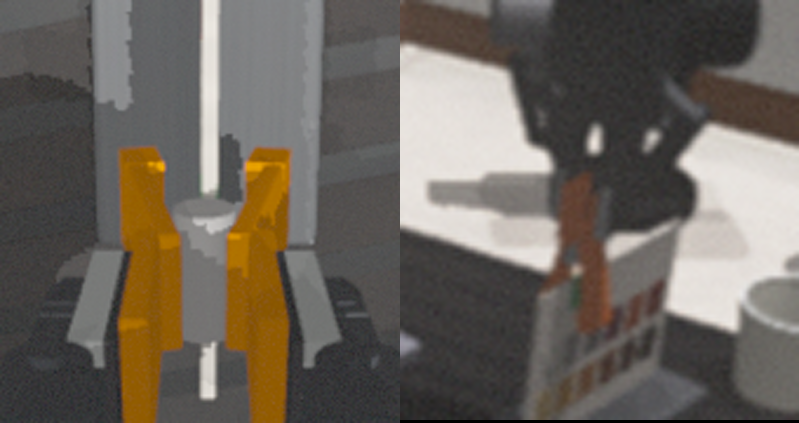

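View pics/s15.png

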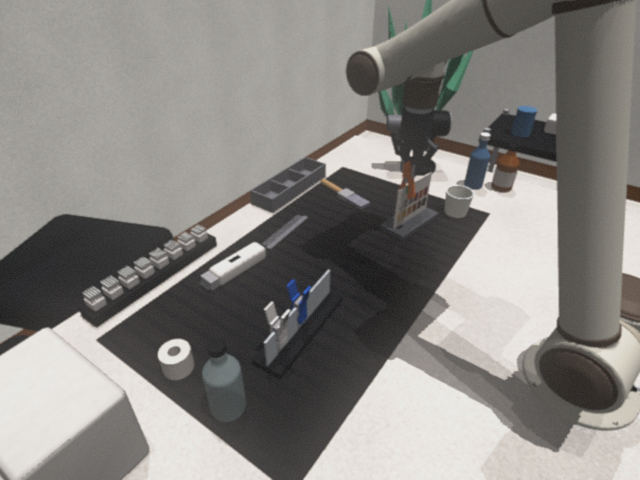

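Request:
move_arm --pt "-1 -0.8 0 0 0 0 0" --pt "-1 -0.8 0 0 0 0 0" --pt "-1 -0.8 0 0 0 0 0" --pt "-1 -0.8 0 0 0 0 0"

```text
clock: 14.02
position: [499.0, -255.5, 140.9]
ee_rot: [-0.637, 0.771, -0.0, 0.0]
contact_force: [0.9, -0.2, -0.2]
gripper_width: 24.3
```

```bash
python3 look.py 16
```

```text
14.1167 [ 499.03228741 -255.50363634  140.89780581] 24.441628582579614 [-0.30888627  0.84239116 -0.29124846] [ 0.01204245  0.02630773 -0.0833393 ]
```

View pics/L16.png

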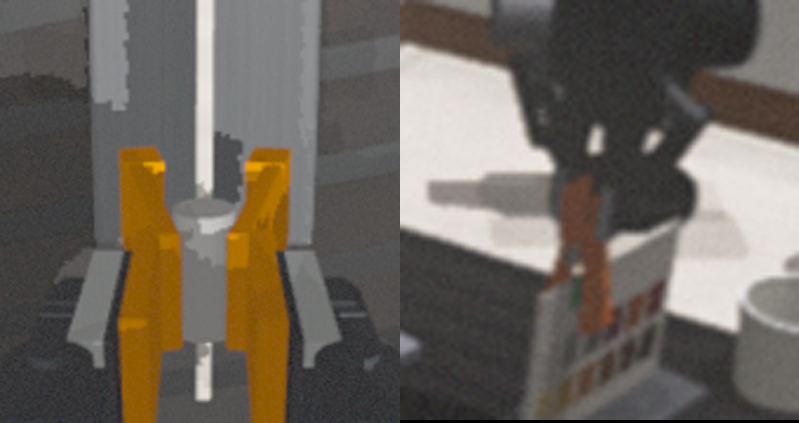

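```bash
python3 -c "
from bench import workorder,readout
print(workorder.job_done());s=readout.read_state();print(s['clock'],s['contact_force'],s['gripper_width'])"
```

```text
the job is handed in; nothing more can be done
None
the job is handed in; nothing more can be done
```

The orange clip is squeezed open in the gripper and held over the chart's top edge at the green mark. One jaw hangs on each side, and I handed the job in at about 14 s of the 34 s allowed.

**Last checks, just before hand-in:**
- **Centring:** the card's edge ran within about 1 mm of midway between the jaws. The clip's middle was within about 1–2 mm of the green mark along the edge.
- **Height:** I estimate the clip's pivot about 17 mm above the card's top edge, so the jaws reach about 33 mm down each side.
- **Not touching:** the force on the tool stayed within the sensor's noise, about 1 N, so nothing indicated contact with the card.
- **Opening:** the fingers read about 24 mm across the tails. The open stop should be about 26 mm, so the clip appears fully open.
- **Everything else:** in the last side picture the white and blue clips, the stand and the other items looked undisturbed.

**What disagreed:**
- **Fingertips higher than stated:** both cameras showed the fingertips about 40 mm further back than the stated tool point. I set the grasp height from the pictures instead, going about 35 mm lower, and the side view confirmed the pads were beside the tails before I closed.
- **Push while squeezing:** closing the clip on the rail pushed the hand about 2.5 mm aside and up, with about 8 N. This disappeared once the clip was lifted.
- **Side-camera estimate:** the network's clip position in one side picture was about 4 pixels off. I relied on the pin and jaw positions seen directly, which matched my calculated ones to within a few pixels.

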